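Clamp the putter head in the bench vise

ROBOT

A 7-joint arm with a two-finger parallel gripper is mounted at the origin on the work surface. World frame = base frame: x ahead of the robot, y to its left, z up, the work surface at z = 0. Lengths are in m, angles in rad, forces in N, time in s.
With the tool pointing down it reaches from about 0.425 to 0.925 m from the base axis. Payload 6.8 kg.
Tool frame: the origin (TCP) lies at the very end of the fingers, on their centre line; the grasp point (between the pads) lies 19 mm behind it (grip_point_offset is the distance from the TCP to the grasp point, in m); z points along the fingers, y is the line along which they close (so a half turn about z gives the same grasp; the last joint's range is limited). The gripper opens to 85 mm and grips with 20 to 120 N. Pads are 22 mm wide; open, the fingers measure 114 mm over their backs; the gripper's body (76 mm by 85 mm) begins 54 mm behind the grasp point. The pads swing forward as they close: fully open they stand 13 mm farther back than shut.
Start: joints at [1.175, 0.477, 0.022, 1.555, -0.011, 1.109, -0.083], TCP at [0.192, -0.647, 0.231] pointing down, gripper open.
Joint ranges: [-2.96, 2.96], [-0.34, 2.1], [-1.41, 1.46], [0.24, 2.44], [-1.37, 4.51], [0.17, 1.92], [-2.96, 2.96]. Speed limits (rad/s): [2.39, 2.39, 3.14, 3.14, 3.14, 3.14, 3.14].

INTERFACE

Orientations are given as a unit quaternion [w, x, y, z].
In Python, from station import * gives the robot as it stands.
- The arm moves only by the tool carry_out, never from a script. Its argument "rows" is text: rows parted by semicolons, each of 4 numbers parted by spaces: the shift along the world's x, y, z in mm, then the turn about the world's z in degrees. In form: dx dy dz yaw; .... A call has 1 to 10 rows; each row shifts and turns the commanded pose from where the row before left it; what a row does not reach is not made up. A row lasts 1/8 s, in which the tool goes at most 62.5 mm and 10.7 degrees, less where a joint would pass 70% of its speed; a pose out of reach is approached as far as the arm can. A call is refused whole if a number of a shift passes 62.5 or a number of a turn 10.7, either way. A call with a gripper value outside its range is refused whole. "claw" is the finger opening in mm, from 0 to 85.4, set as the call begins (left out, the last holds). The fingers move at their own pace and stop on an object; "force" is the grip in N (left out, the last holds). Time passes only in rows, so rows that do not move let the fingers close. It gives the time, the measured TCP pose, the force, the opening and the grip force at its end, in the units of the state.
- get_obs(): the state, without advancing time (a new reading comes with each control period).
- read_camera(name): name is "side" or "top" or "wrist"; returns a dict with "img" (400x640x3 uint8, blue, green, red), "fov_y" (degrees; the focal length in pixels is half the picture's height over the tangent of half this angle, whatever the lens; pixels are square), "cx", "cy" (the principal point, pixels), "world_to_cam" (4x4, takes a point from world to camera coordinates). Camera axes: x right, y up, looking along -z (the intrinsics and any distortion apply to the point x, -y, -z); pixel columns grow to the right and rows downward; lengths in m; the calibration is good to about 2 mm. The wrist camera is an equidistant fisheye: a pixel r from the principal point sees the ray r / f radians off the axis. A picture is of the moment at which its call begins. There is no depth.
- hand_in(): hands the job in; it is judged then, once.
Trained networks look in the newest picture that a camera, given by its name, has taken for a name from the list of things; names that differ only in an ending like _2 or _b are one class to them, and where a whole thing is asked for, a point or a joint stands for the part that bears it (a point fixed in the world has none). Each returns a list of dicts, best first, with "confidence" (0 to 1); they miss things now and then, are a little off and sometimes report something else, mostly with a low value. They report only what shows in the picture. A call takes as long as a camera call. They do not tell look-alikes from the thing itself.
- recognise(camera, thing): "centre" ([column, row] in pixels, amid what is visible of it).
- outline_of(camera, thing): "pixels" (400x640 bool, what is visible of it) and "centre" ([column, row] in pixels, amid what is visible of it).
- place_of(camera, thing): "centre" ([column, row] in pixels: a listed point, or the origin of a listed thing).
The state is a dict: "t": time; "q": joint angles; "joint_vel": joint speeds; "joint_torque": joint torques, N m; "eef_pos": TCP position; "tool_rot": TCP orientation; "contact_force": force on the tool from outside, world axes, zero at the start; "torque": the same for the moment, N m; "gripper_width": opening from 0.0 (shut) to 1.0 (fully open); "grasp_force": force on a finger pad.
Only numpy, scipy, OpenCV 4.12 (cv2) and the standard library are available. Lean on these libraries where they do the work, as an engineer would, in place of code of your own. Each camera call takes 0.05 s, during which the arm holds its last target. There are 200 camera calls.

TASK

The brass putter head lies loose between the open jaws of the blue bench vise, short of the yellow end stop. Slide it along the bed until its toe end is up against the stop, then turn the vise's crank clockwise (seen from the handle's side) until the sprung red liner of the jaw is pressed well in and grips the head firmly and squarely against the fixed jaw, still at the stop. Do not force the crank so hard that the brass is crushed, and leave the other things on the bench alone.

Things in the scene. Friction and masses are not known exactly. Their poses are not given: they have to be found in the camera images.
- vise: Blue bench vise, fixed, about 185 x 330 x 125 mm. Origin on the bench under the middle of the jaws; x runs along the jaws towards the yellow end stop (roughly away from the robot), y along the screw towards the crank, z up. Steel bed, top 75 mm up, x -115 to 70, y -65 to 43 mm. Screw post at y 95 to 117 mm, 60 mm wide, 125 mm high.
- fixed_face (a point): Middle of the fixed jaw's gripping face (vise x = 0, y = -45 mm, 97.5 mm above the bench). Axes as the vise's. Both jaws have red liners, are 90 mm long (vise x -45 to +45 mm), and their tops are 120 to 123 mm above the bench.
- stop_face (a point): Centre of the face of the yellow end stop (10 mm thick, 75 mm wide, 22 mm high) that the putter head has to touch: at vise x = +60 mm, y = -31 mm, 88.5 mm above the bench. Axes as the vise's.
- jaw: Sliding jaw. Origin: middle of its gripping face with the liner unpressed. Axes as the vise's; it moves along -y as the crank is turned clockwise. Jaw opening = 45 mm + the origin's vise y; it meets the 28 mm wide head at an opening of 28 mm. Its red liner is sprung: from there it gives up to 6 mm, about 10 N per mm (the origin goes on with the jaw's body), then is solid.
- crank (a joint): Crank angle in rad. At 0 the handle is at the top and the jaw opening is 68 mm; it grows clockwise seen from the handle's side (from the top, the handle goes first towards vise -x, then down); each turn of 6.28 rad closes the jaw by 20 mm. The screw is stiff (about 4 N at the handle) and stays where it is left.
- crank_axis (a point): Point on the crank's axis of turning, abreast of the middle of its handle: vise x = 0, y = +190 mm, 100 mm above the bench. The axis runs along vise y.
- crank_grip (a point): Middle of the crank's black round handle (a sleeve that spins freely on its pin, 18 mm thick, 84 mm long, pointing outwards along vise +y), 55 mm from the crank's axis. The crank arm's outer face is 50 mm nearer to the vise than this point, and the handle's free end 34 mm further out.
- head: Brass blade putter head, a bar 116 x 28 x 27 mm, about 0.35 kg, lying on the bed. Origin: centre of its underside; x along its length towards the toe (the end nearest the stop), z up. A steel hosel stub, 14 mm thick, 28 mm tall, stands on its top 36 mm from the middle towards the heel; a black sight line is on its top.
- head_toe (a point): Centre of the toe end face of the putter head, 58 mm from its middle and 13.5 mm above its underside; this face must touch the stop.
- tape_roll: White roll of tape lying flat, 110 mm across, 25 mm high, origin under its centre. Leave alone.
- spray_bottle: White bottle with yellow cap, 76 mm across, 190 mm tall, origin under its centre. Leave alone.
- ball_box: Red and black box of golf balls, 190 x 130 x 50 mm, origin under its centre. Leave alone.
Mind the look-alikes: they are no part of the job. There is more than one size of the head; the job needs the middle-sized.

How it is judged:
On the way, in this order (a step that is already met when the one before it is completed fails the run):
1. the putter head's toe is up against the end stop (within 4 mm), before the jaw grips it (x of head_toe in the frame of stop_face above -0.004 m and contact force between jaw and head below 1 N), for 0.1 s.
2. the sliding jaw grips the head with more than 15 N (contact force between jaw and head above 15 N), for 0.2 s.
At the end, for the whole second after the job is handed in: The sliding jaw presses on the putter head with more than 15 N and the head lies flat on the bed (underside within 4 mm of the bed's height, tilt under 0.05 rad), against the fixed jaw (within 4 mm), square to the jaws (within 0.05 rad), its toe within 4 mm of the end stop; head and crank at rest (contact force between jaw and head above 15 N and x of head_toe in the frame of stop_face above -0.004 m and y of head in the frame of vise below -0.027 m and z of head in the frame of vise between 0.071 and 0.079 m and angle between the x axis of head and the x axis of vise, either way round below 0.05 rad and angle between head's own z axis and vertical below 0.05 rad and linear speed of head below 0.01 m/s and velocity of joint crank between -0.05 and 0.05 rad/s); the robot touches nothing.
It fails at once if the brass is crushed: the jaw presses on the head with more than 250 N (contact force between jaw and head above 250 N).
It fails at once if the tape roll, the spray bottle or the ball box is moved by more than 20 mm (distance of any of tape_roll, spray_bottle, ball_box from where it was at the start of the episode above 0.02 m).
It also fails if it takes over 67 s, if anything falls off the work surface, if the arm or the gripper's body presses on something with over 40 N, if the wrist force passes 120 N, or if a joint passes its speed limit or range.

## Working session

There is one attempt and no reset: what is moved stays moved. The work goes in short steps, Python scripts to look and compute and a tool call to move; the robot and the scene stay as the last step left them, time stands still between calls to the robot, and variables do not carry over. Pictures are saved under pics/ and viewed, at most 10 in all, crops included, and the job is handed in when it is done.

Besides the shell and the picture viewer there is one more tool, called after "Call:" by a JSON object that holds its "op" and its "data", one argument or row to a line. carry_out: Moves the arm, as the interface text tells. Its arguments: {"type":"object","properties":{"rows":{"type":"string"},"claw":{"type":"number"},"force":{"type":"number"}},"required":["rows"]}

```bash
mkdir -p pics; ls; cat > h.py <<'E'
from station import *
import numpy as np, cv2
def ray(c,px):
    f=200/np.tan(np.radians(c["fov_y"]/2)); W=np.linalg.inv(c["world_to_cam"])
    d=np.array([(px[0]-c["cx"])/f,-(px[1]-c["cy"])/f,-1.]); return W[:3,3],W[:3,:3]@d
def atz(c,px,z):
    o,d=ray(c,px); return o+d*(z-o[2])/d[2]
def proj(c,p):
    f=200/np.tan(np.radians(c["fov_y"]/2)); q=(c["world_to_cam"]@np.r_[p,1])[:3]
    return np.array([c["cx"]+f*q[0]/-q[2],c["cy"]-f*q[1]/-q[2]])
E
python3 - <<'E'
from h import *
np.set_printoptions(precision=4,suppress=True)
for n in ["top","side"]:
    c=read_camera(n); cv2.imwrite(f"pics/{n}0.png",c["img"]); print(n,c["fov_y"],c["cx"],c["cy"],np.linalg.inv(c["world_to_cam"])[:3])
    for t in ["fixed_face","stop_face","jaw","crank_axis","crank_grip","head","head_toe","vise","tape_roll","spray_bottle","ball_box"]:
        print(t,[(np.round(r["centre"]),round(r["confidence"],2)) for r in place_of(n,t)[:4]])
print(get_obs())
E
```

```text
pics
top 42.88799044677804 328.99394702091337 202.63455118435652 [[ 0.0215  0.9785 -0.2052  0.2731]
 [-0.9998  0.0207 -0.006   0.0008]
 [-0.0016  0.2053  0.9787  1.6731]]
fixed_face [(array([371., 212.]), 0.78)]
stop_face [(array([366., 189.]), 0.69)]
jaw [(array([356., 211.]), 0.97)]
crank_axis []
crank_grip [(array([296., 198.]), 0.69), (array([368., 222.]), 0.25)]
head [(array([364., 219.]), 0.82), (array([372., 273.]), 0.72), (array([351., 154.]), 0.59)]
head_toe [(array([365., 201.]), 0.77), (array([354., 133.]), 0.72), (array([380., 280.]), 0.45)]
vise [(array([355., 217.]), 0.61)]
tape_roll [(array([467., 206.]), 0.77), (array([355., 217.]), 0.61)]
spray_bottle [(array([470., 275.]), 0.8)]
ball_box [(array([184., 240.]), 0.96)]
side 51.5121053631305 319.0008982655709 201.09663639778952 [[ 0.9953  0.0644 -0.0726  0.4916]
 [-0.0969  0.6222 -0.7768 -0.9274]
 [-0.0049  0.7802  0.6255  0.8851]]
fixed_face [(array([325., 244.]), 0.63)]
stop_face [(array([349., 235.]), 0.95)]
jaw [(array([325., 232.]), 0.61), (array([325., 189.]), 0.49)]
crank_axis [(array([313., 244.]), 0.64), (arra
[... 352 characters left out ...]
.9), (array([254., 378.]), 0.18)]
spray_bottle [(array([254., 378.]), 0.72)]
ball_box [(array([282., 154.]), 0.89), (array([314., 243.]), 0.7), (array([252., 382.]), 0.64)]
{'t': 1.2, 'q': array([ 1.1749,  0.477 ,  0.0224,  1.5554, -0.0115,  1.1093, -0.0831]), 'joint_vel': array([ 0.0001, -0.0007, -0.0009,  0.0001, -0.0005, -0.0001, -0.0007]), 'joint_torque': array([  0.0001, -59.6333,   1.6066, -28.1547,   0.0126,   0.0015,
         0.    ]), 'eef_pos': array([ 0.1916, -0.6473,  0.2313]), 'tool_rot': array([0.    , 0.9897, 0.1434, 0.    ]), 'contact_force': array([0.1984, 0.1915, 0.5712]), 'torque': array([-0.0208, -0.0434, -0.0114]), 'grasp_force': 0.0, 'gripper_width': 0.9971103621220841}
```

```bash
python3 - <<'E'
import cv2
t=cv2.imread("pics/top0.png"); s=cv2.imread("pics/side0.png")
cv2.imwrite("pics/topc.png",cv2.resize(t[120:300,270:510],None,fx=3.3,fy=3.3,interpolation=cv2.INTER_CUBIC))
cv2.imwrite("pics/sidec.png",cv2.resize(s[150:300,230:430],None,fx=4,fy=4,interpolation=cv2.INTER_CUBIC))
E
```

```text
(no output)
```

View pics/topc.png

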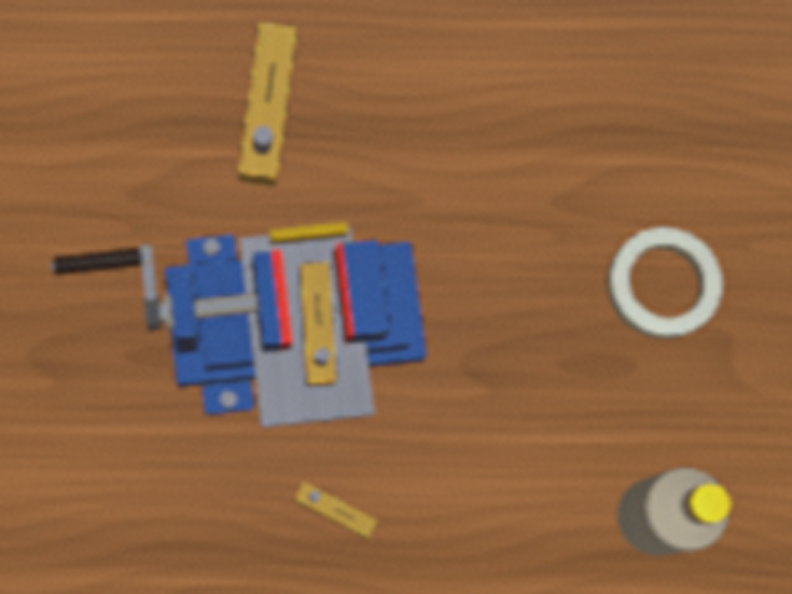

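View pics/sidec.png

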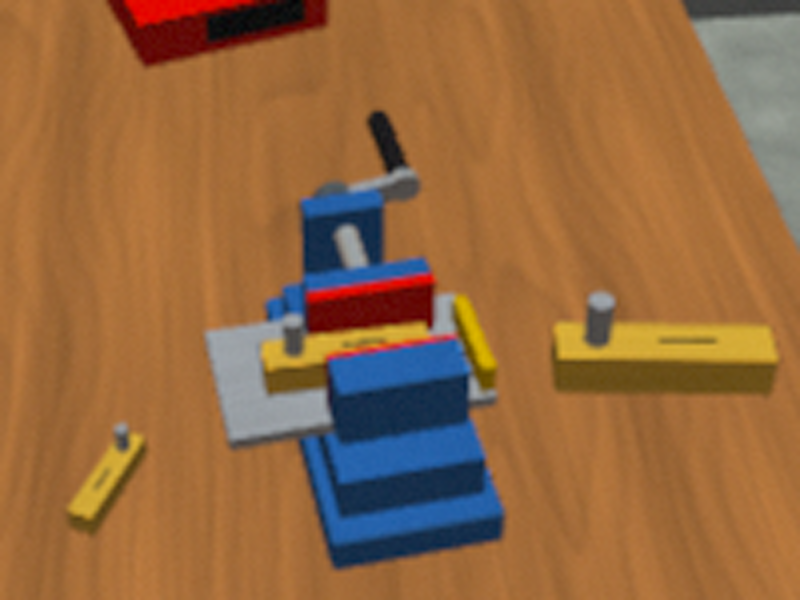

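View pics/top0.png

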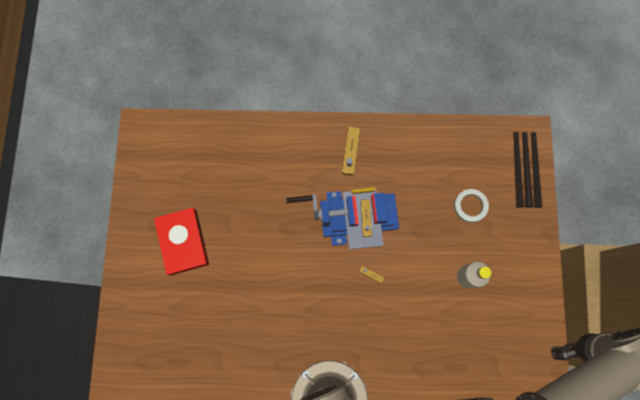

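The top picture shows three look-alikes. The middle-sized head is between the jaws at about (366,219), the large one lies beyond the vise at (351,152), and the small one is nearer the robot at (372,274). I choose the one at (366,219), which lies between the red liners short of the yellow stop at (364,190). The close crops confirm it, and show the crank handle on the stop side at about (299,198).

```bash
cat > fit.py <<'E'
from h import *
from scipy.optimize import least_squares
np.set_printoptions(precision=4,suppress=True)
C={n:read_camera(n) for n in ["top","side"]}
T=lambda x,y:np.array([270+x/3.3,120+y/3.3])
S=lambda x,y:np.array([230+x/4,150+y/4])
V=[("top",(-115,43,75),T(262,425)),("top",(-115,-65,75),T(373,412)),("top",(70,43,75),T(242,237)),
("top",(60,6.5,99.5),T(271,240)),("top",(60,-68.5,99.5),T(349,232)),
("side",(-115,43,75),S(207,330)),("side",(-115,-65,75),S(232,440)),
("top",(0,-45,97.5),[371,212]),("top",(60,-31,88.5),[366,189]),("side",(0,-45,97.5),[325,244]),("side",(60,-31,88.5),[349,235])]
def v2w(p,v): 
    a=v[2]; p=np.array(p)/1000
    return np.array([v[0]+np.cos(a)*p[0]-np.sin(a)*p[1],v[1]+np.sin(a)*p[0]+np.cos(a)*p[1],p[2]])
f=lambda v:np.concatenate([proj(C[n],v2w(p,v))-u for n,p,u in V])
r=least_squares(f,[.6,-.1,.1],loss="soft_l1"); v=r.x
print(v); print(f(v).reshape(-1,2).round(1))
def w2v(p):
    a=-v[2]; d=(np.array(p)[:2]-v[:2])*1000
    return np.array([np.cos(a)*d[0]-np.sin(a)*d[1],np.sin(a)*d[0]+np.cos(a)*d[1]])
# crank grip: two-view angle fit
U=[("top",(190-50+84,0),T(55,265)),("side",(224,0),S(377,118))]
for n,u in [("top",T(98,260)),("side",S(390,143))]:
    pass
g=lambda a:np.concatenate([proj(C[n],v2w((-55*np.sin(a[0]),y,100+55*np.cos(a[0])),v))-u for n,y,u in [("top",190,T(98,260)),("side",190,S(390,143)),("top",224,T(55,265)),("side",224,S(377,118))]])
r=least_squares(g,[-1.4]); print("crank",r.x%6.283,g(r.x).reshape(-1,2).round(1))
# head: top ends at z=102
for n,u in [("toe",T(315,263)),("heel",T(321,384)),("jawtop",T(278,250)),("jawtop2",T(291,346))]:
    print(n,w2v(atz(C["top"],u,.102 if n[0] in "th" else .122)))
for n,u in [("hosel top",S(292,321))]: print(n,w2v(atz(C["side"],u,.130)))
for n,u in [("fix",T(338,243)),("fix2",T(351,340))]:print(n,w2v(atz(C["top"],u,.122)))
E
python3 fit.py
```

```text
[ 0.5814 -0.0809  0.1438]
[[-0.6 -0.1]
 [-0.2 -0.3]
 [-2.   0.1]
 [ 1.2 -0.9]
 [ 1.  -1.3]
 [-1.6  0.5]
 [-1.   0.1]
 [ 1.  -3.6]
 [-1.2  2.2]
 [ 2.1 -2.5]
 [-2.3  1.7]]
crank [4.8069] [[-3.8  1.2]
 [-2.5  0.2]
 [-1.5  0.9]
 [-1.9  0.4]]
toe [ 29.4073 -27.9117]
heel [-86.8271 -17.5968]
jawtop [42.0401  7.0462]
jawtop2 [-50.5765   7.1298]
hosel top [-60.3761 -20.094 ]
fix [ 41.8236 -50.214 ]
fix2 [-51.8036 -49.3155]
```

Call:
{"op": "carry_out", "data": {
  "rows": "0 0 45 0;0 0 45 0;0 0 40 0;20 35 0 0;20 35 0 0;20 35 0 0;20 35 0 0;20 35 0 0;20 35 0 0;20 35 0 0",
  "claw": 0
}}

```text
t: 2.55
eef_pos: [0.3321, -0.401, 0.3615]
tool_rot: [0.0, 0.99, 0.143, 0.0]
contact_force: [-0.4, 0.4, 0.1]
gripper_width: 0.007
grasp_force: 0.0
```

Call:
{"op": "carry_out", "data": {
  "rows": "20 36 0 -4;20 36 0 -4;20 36 0 0;20 36 0 0;20 36 0 0;20 36 0 0;20 36 0 0;13 35 -20 0;0 0 -20 0;0 0 0 0"
}}

```text
t: 3.8
eef_pos: [0.4837, -0.115, 0.3201]
tool_rot: [-0.0, 0.997, 0.074, -0.001]
contact_force: [-0.8, -0.3, -0.1]
gripper_width: -0.0
grasp_force: 0.0
```

```bash
python3 - <<'E'
from h import *
np.set_printoptions(precision=4,suppress=True)
o=get_obs(); print(o["t"],o["q"],o["eef_pos"],o["tool_rot"])
c=read_camera("wrist"); cv2.imwrite("pics/w1.png",c["img"])
W=np.linalg.inv(c["world_to_cam"]); print(c["fov_y"],c["cx"],c["cy"],W[:3])
for t in ["fixed_face","stop_face","jaw","crank_grip","head","head_toe","crank_axis"]: print(t,[(np.round(r["centre"]),round(r["confidence"],2)) for r in place_of("wrist",t)[:4]])
E
```

```text
3.8 [ 0.4727  0.1307 -0.4002  1.8314  0.0545  1.1931 -1.3667] [ 0.4837 -0.115   0.3201] [-0.0003  0.9972  0.0743 -0.0014]
65.70646984690485 316.7713956163533 206.02639105094053 [[ 0.1482  0.9513  0.2704  0.5525]
 [-0.989   0.1428  0.0398 -0.1059]
 [-0.0008 -0.2733  0.9619  0.4633]]
fixed_face [(array([338.,  94.]), 0.91), (array([ 31., 137.]), 0.41)]
stop_face [(array([330.,  48.]), 0.76)]
jaw [(array([295.,  93.]), 0.81)]
crank_grip [(array([148.,  63.]), 0.64)]
head [(array([320., 118.]), 0.7), (array([316., 224.]), 0.61), (array([526., 123.]), 0.58)]
head_toe [(array([340., 242.]), 0.78), (array([324.,  69.]), 0.76)]
crank_axis [(array([490., 250.]), 0.23)]
```

View pics/w1.png

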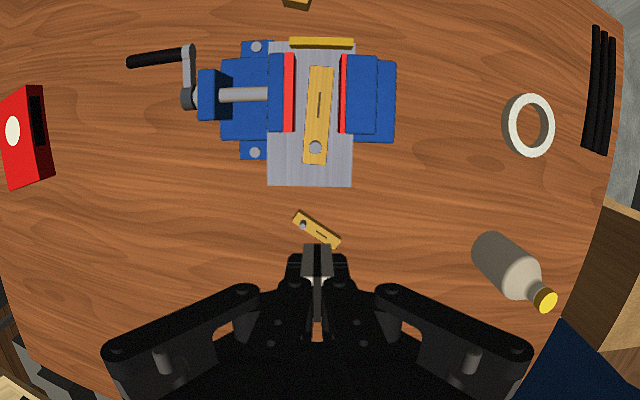

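The wrist picture shows the right head on the bed, hosel (315,147), toe (320,67), in front of the stop (322,43). The liners are at x=289 and x=344, the crank handle is at (155,58), and the small look-alike is at (316,229).

```bash
cat > fit2.py <<'E'
from h import *
from scipy.optimize import least_squares
import sys
np.set_printoptions(precision=4,suppress=True)
def wray(c,u):
    f=200/np.tan(np.radians(c["fov_y"]/2)); W=np.linalg.inv(c["world_to_cam"])
    d=np.array([u[0]-c["cx"],u[1]-c["cy"]])/f; r=np.hypot(*d); s=np.sin(r)/r if r else 1
    return W[:3,3],W[:3,:3]@np.array([d[0]*s,-d[1]*s,-np.cos(r)])
def watz(c,u,z):
    o,d=wray(c,u); return o+d*(z-o[2])/d[2]
def w2v(p,v):
    a=-v[2]; d=(np.array(p)[:2]-v[:2])*1000
    return np.array([np.cos(a)*d[0]-np.sin(a)*d[1],np.sin(a)*d[0]+np.cos(a)*d[1]])
def v2w(p,v): 
    a=v[2]; p=np.array(p)/1000
    return np.array([v[0]+np.cos(a)*p[0]-np.sin(a)*p[1],v[1]+np.sin(a)*p[0]+np.cos(a)*p[1],p[2]])
E
python3 - <<'E'
from fit2 import *
c=read_camera("wrist")
P=[((-115,43,75),(267,186)),((-115,-65,75),(353,186)),((0,-45,97.5),(338,94)),((60,-31,88.5),(330,48)),
((60,6.5,99.5),(289,48)),((60,-68.5,99.5),(354,48)),((-45,-45,121),(345.5,133))]
f=lambda v:np.concatenate([w2v(watz(c,u,p[2]/1000),v)-p[:2] for p,u in P])
r=least_squares(f,[.58,-.08,.14],loss="soft_l1",f_scale=2); v=r.x; print(v); print(f(v).reshape(-1,2).round(1)); np.save("v.npy",v)
for n,u,z in [("toe",(320,67),.102),("heel",(314,164),.102),("heelL",(302,163),.102),("heelR",(327,165),.102),("hosel",(315.5,147),.130),("jawfront",(294,132),.121),("jawback",(293,54),.121),("handle end",(129,62),.1),("handle mid",(155,57),.1),("arm at handle",(190,47),.1)]:
    p=watz(c,u,z); print(n,p,w2v(p,v))
E
```

```text
[ 0.5807 -0.0816  0.1635]
[[ 2.4  2.7]
 [ 0.5 -0.8]
 [ 1.1 -0.6]
 [-0.4 -6.6]
 [-2.   4.2]
 [-2.8  3.3]
 [ 0.5 -6.8]]
toe [ 0.6174 -0.1009  0.102 ] [ 33.1033 -25.0078]
heel [ 0.5029 -0.1108  0.102 ] [-81.5327 -16.1754]
heelL [ 0.502  -0.0966  0.102 ] [-80.072   -2.0291]
heelR [ 0.504  -0.1262  0.102 ] [-82.9597 -31.5126]
hosel [ 0.5254 -0.1094  0.13  ] [-59.0614 -18.4221]
jawfront [ 0.5379 -0.0835  0.121 ] [-42.5455   5.0683]
jawback [ 0.6249 -0.0697  0.121 ] [45.5567  4.5622]
handle end [0.6107 0.1524 0.1   ] [ 67.7487 226.0288]
handle mid [0.6167 0.1112 0.1   ] [ 66.9013 184.3747]
arm at handle [0.6298 0.0623 0.1   ] [ 71.9236 134.0002]
```

Call:
{"op": "carry_out", "data": {
  "rows": "-6 0 -40 0;0 0 -45 0;0 0 -45 0;0 0 -45 0;0 0 -40 0;0 0 -20 0;0 0 0 0;5 0.8 0 0;5 0.8 0 0;0 0 0 0"
}}

```text
t: 5.5
eef_pos: [0.4897, -0.1137, 0.0872]
tool_rot: [0.0, 0.997, 0.074, 0.001]
contact_force: [0.2, 0.0, 0.4]
gripper_width: -0.003
grasp_force: 0.0
```

Call:
{"op": "carry_out", "data": {
  "rows": "4 0.6 0 0;4 0.6 0 0;4 0.6 0 0;4 0.6 0 0;0 0 0 0"
}}

```text
t: 6.12
eef_pos: [0.5054, -0.111, 0.0863]
tool_rot: [-0.0, 0.997, 0.074, 0.001]
contact_force: [0.3, 0.3, 1.4]
gripper_width: 0.001
grasp_force: 0.1
```

```bash
python3 - <<'E'
from fit2 import *
v=np.load("v.npy");o=get_obs(); print(o["t"],o["eef_pos"],w2v(o["eef_pos"],v),o["contact_force"])
c=read_camera("wrist"); cv2.imwrite("pics/w2.png",cv2.resize(c["img"][20:320,180:480],None,fx=2,fy=2))
E
```

```text
6.125 [ 0.5054 -0.111   0.0863] [-79.0601 -16.7538] [0.3441 0.3244 1.3895]
```

View pics/w2.png

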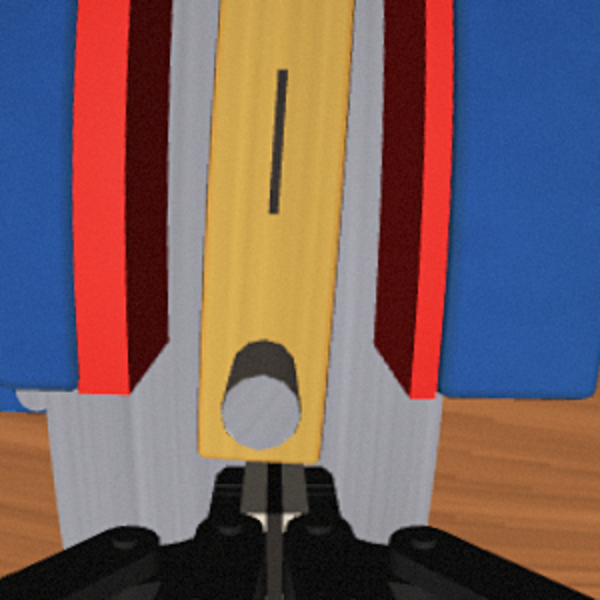

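The wrist crop shows the head lying between the liners, with the closed fingers just at its heel face (265,460). The hosel at (262,410) confirms it is the right head.

Call:
{"op": "carry_out", "data": {
  "rows": "3 0.5 0 0;3 0.5 0 0;0 0 0 0"
}}

```text
t: 6.55
eef_pos: [0.5111, -0.1101, 0.0863]
tool_rot: [-0.0, 0.997, 0.074, 0.0]
contact_force: [-1.0, -0.4, 0.5]
gripper_width: 0.003
grasp_force: 0.3
```

Call:
{"op": "carry_out", "data": {
  "rows": "2 0.3 0 0;2 0.3 0 0;0 0 0 0"
}}

```text
t: 6.92
eef_pos: [0.515, -0.1095, 0.0863]
tool_rot: [-0.0, 0.997, 0.074, 0.0]
contact_force: [-0.5, 0.2, 0.6]
gripper_width: -0.001
grasp_force: 0.4
```

Call:
{"op": "carry_out", "data": {
  "rows": "2 0.3 0 0;0 0 0 0"
}}

```text
t: 7.18
eef_pos: [0.5163, -0.1094, 0.0862]
tool_rot: [0.0, 0.997, 0.074, -0.0]
contact_force: [-2.9, -1.1, 1.8]
gripper_width: -0.001
grasp_force: 1.6
```

Call:
{"op": "carry_out", "data": {
  "rows": "2 0.3 0 0;0 0 0 0"
}}

```text
t: 7.42
eef_pos: [0.5164, -0.1095, 0.0859]
tool_rot: [0.0, 0.997, 0.074, -0.002]
contact_force: [-8.2, -0.9, 5.9]
gripper_width: -0.003
grasp_force: 4.2
```

The force rise (8 N with no more travel) shows the toe is on the stop. Now I back off and go to the crank.

Call:
{"op": "carry_out", "data": {
  "rows": "-6 -0.9 0 0;-10 -1.5 0 0;0 0 40 0;0 0 45 0;0 0 45 0;0 0 45 0;0 0 40 0;15 25 0 10;20 30 0 10;20 30 0 10"
}}

```text
t: 8.68
eef_pos: [0.5581, -0.0257, 0.3017]
tool_rot: [0.0, 0.943, 0.332, 0.001]
contact_force: [-0.4, 0.1, -0.2]
gripper_width: 0.003
grasp_force: 0.0
```

Call:
{"op": "carry_out", "data": {
  "rows": "20 30 0 10;20 30 0 10;11 25 0 10;0 0 0 10;0 0 0 10;0 0 0 10;0 0 0 0",
  "claw": 60
}}

```text
t: 9.55
eef_pos: [0.6085, 0.0585, 0.3012]
tool_rot: [-0.0, 0.653, 0.757, 0.0]
contact_force: [1.4, -0.6, 0.5]
gripper_width: 0.704
grasp_force: 0.0
```

```bash
python3 - <<'E'
from fit2 import *
v=np.load("v.npy");o=get_obs(); print(o["t"],o["q"],o["eef_pos"],o["tool_rot"])
c=read_camera("wrist"); cv2.imwrite("pics/w3.png",c["img"]);print(np.linalg.inv(c["world_to_cam"])[:3])
for t in ["crank_grip","crank_axis","head_toe","stop_face","fixed_face","jaw"]:
  for r in place_of("wrist",t)[:2]:
    print(t,r["centre"],r["confidence"],w2v(watz(c,r["centre"],.0885 if "o" in t[:5] else .1),v))
E
```

```text
9.55 [ 0.3448  0.4055 -0.7291  1.5926  0.2802  1.2507 -0.286 ] [0.6085 0.0585 0.3012] [-0.      0.6534  0.757   0.0003]
[[ 0.9893 -0.1404 -0.0405  0.5988]
 [ 0.1461  0.9523  0.2678  0.1253]
 [ 0.001  -0.2708  0.9626  0.4446]]
crank_grip [324.5, 138.3] 0.97 [ 60.1575 181.8999]
crank_grip [283.3, 252.2] 0.29 [ 8.4586 46.4274]
head_toe [326.0, 291.4] 0.93 [ 60.2605 -10.2361]
head_toe [468.6, 271.7] 0.87 [256.8703   7.1607]
stop_face [325.7, 301.4] 0.57 [ 60.0849 -33.4337]
fixed_face [280.2, 313.3] 0.59 [ -1.5165 -45.0427]
fixed_face [325.4, 136.1] 0.38 [ 61.1859 184.3416]
jaw [282.0, 277.9] 0.98 [ 4.6697 10.4759]
```

View pics/w3.png

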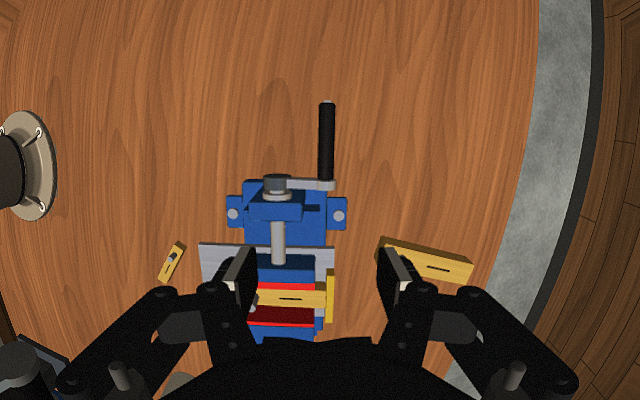

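The picture shows the head at the yellow stop (328,298), toe touching. The crank handle runs from (327,102) to (326,180), with the hub at (277,183).

```bash
python3 - <<'E'
from fit2 import *
v=np.load("v.npy")
c=read_camera("wrist")
for n,u in [("mid",(326,138)),("tip",(327,102)),("root",(326,180)),("hub",(277,180)),("screw",(278,240))]:
  for z in (.09,.1,.115): p=watz(c,u,z); print(n,z,p,w2v(p,v))
t=read_camera("top"); s=read_camera("side")
# triangulate handle mid using side & wrist network
for cam in("top","side"): print(cam,[(r["centre"],r["confidence"]) for r in place_of(cam,"crank_grip")[:2]])
E
```

```text
mid 0.09 [0.6124 0.1078 0.09  ] [ 62.1515 181.6706]
mid 0.1 [0.6121 0.1083 0.1   ] [ 61.8569 182.2267]
mid 0.115 [0.6115 0.109  0.115 ] [ 61.4151 183.0608]
tip 0.09 [0.6074 0.1488 0.09  ] [ 63.8456 222.9455]
tip 0.1 [0.6071 0.1481 0.1   ] [ 63.5033 222.3379]
tip 0.115 [0.6068 0.1471 0.115 ] [ 62.9898 221.4265]
root 0.09 [0.6199 0.0594 0.09  ] [ 61.6014 132.7442]
root 0.1 [0.6193 0.0613 0.1   ] [ 61.3223 134.6796]
root 0.115 [0.6184 0.0641 0.115 ] [ 60.9037 137.5828]
hub 0.09 [0.5631 0.0512 0.09  ] [  4.2744 133.8535]
hub 0.1 [0.5641 0.0533 0.1   ] [  5.6116 135.7577]
hub 0.115 [0.5656 0.0564 0.115 ] [  7.6173 138.614 ]
screw 0.09 [ 0.5727 -0.0237  0.09  ] [ 1.5607 58.462 ]
screw 0.1 [ 0.5734 -0.0195  0.1   ] [ 2.9744 62.4917]
screw 0.115 [ 0.5746 -0.0132  0.115 ] [ 5.0949 68.5363]
top [([296.8, 198.1], 0.47)]
side [([325.2, 185.6], 0.76)]
```

Call:
{"op": "carry_out", "data": {
  "rows": "1 28 -30 0;1 27 -30 0;0 0 -40 0;0 0 -40 0;0 0 -40 0;0 0 -23 0;0 0 -15 0;0 0 0 0"
}}

```text
t: 11.15
eef_pos: [0.6102, 0.1134, 0.0826]
tool_rot: [-0.0, 0.653, 0.757, -0.001]
contact_force: [0.0, 1.0, 0.7]
gripper_width: 0.703
grasp_force: 0.0
```

Call:
{"op": "carry_out", "data": {
  "rows": "0 0 0 0;0 0 0 0;0 0 0 0;0 0 0 0;0 0 0 0;0 0 0 0",
  "claw": 0,
  "force": 40
}}

```text
t: 11.9
eef_pos: [0.6106, 0.1136, 0.0834]
tool_rot: [0.0, 0.653, 0.757, 0.0]
contact_force: [-1.3, 0.2, 1.9]
gripper_width: 0.195
grasp_force: 38.8
```

```bash
python3 - <<'E'
from fit2 import *
o=get_obs(); print(o["t"],o["q"],o["eef_pos"],o["tool_rot"],o["contact_force"],o["gripper_width"])
c=read_camera("side"); cv2.imwrite("pics/s4.png",cv2.resize(c["img"][130:280,240:400],None,fx=4,fy=4))
E
```

```text
11.9 [ 0.177   0.6431 -0.6369  1.7728  0.4786  0.8854 -0.5267] [0.6106 0.1136 0.0834] [0.     0.6529 0.7575 0.0001] [-1.3126  0.2037  1.9055] 0.19500214776142044
```

View pics/s4.png

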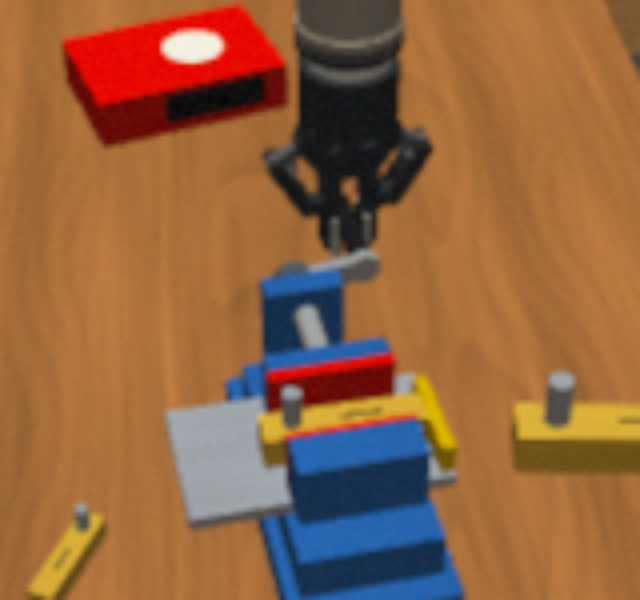

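The side crop shows the gripper on the handle at (348,235), the head flush to the stop at (425,405), and the jaw still open.

```bash
python3 - <<'E'
import numpy as np
a=4.78+.3*np.arange(31); r=55
p=np.c_[-r*np.sin(a)*np.cos(.143),-r*np.sin(a)*np.sin(.143),r*np.cos(a)]
p=np.round(p-p[0],1); d=np.diff(p,axis=0)
for k in (0,10,20): print("%.2f:"%a[k+10],"; ".join("%.1f %.1f %.1f 0"%tuple(x) for x in d[k:k+10]))
E
```

```text
7.78: -3.5 -0.5 16.1 0; -8.1 -1.2 14.2 0; -11.8 -1.7 11.3 0; -14.7 -2.1 7.2 0; -16.0 -2.3 2.5 0; -16.1 -2.3 -2.4 0; -14.7 -2.1 -7.1 0; -11.9 -1.7 -11.2 0; -8.2 -1.2 -14.2 0; -3.6 -0.5 -16.1 0
10.78: 1.2 0.1 -16.3 0; 6.0 0.9 -15.3 0; 10.2 1.5 -12.9 0; 13.5 1.9 -9.2 0; 15.5 2.2 -4.7 0; 16.3 2.4 0.0 0; 15.5 2.2 5.0 0; 13.4 2.0 9.3 0; 10.0 1.4 13.0 0; 5.9 0.8 15.3 0
13.78: 1.0 0.2 16.4 0; -3.7 -0.6 16.0 0; -8.3 -1.1 14.2 0; -12.1 -1.8 11.0 0; -14.7 -2.1 6.9 0; -16.2 -2.3 2.3 0; -16.0 -2.3 -2.7 0; -14.6 -2.1 -7.3 0; -11.7 -1.7 -11.4 0; -7.9 -1.2 -14.4 0
```

Call:
{"op": "carry_out", "data": {
  "rows": "-3.5 -0.5 16 0;-8 -1.2 14 0;-12 -1.7 11.5 0;-14.5 -2.1 7 0"
}}

```text
t: 12.45
eef_pos: [0.5692, 0.1081, 0.1305]
tool_rot: [-0.002, 0.652, 0.758, -0.002]
contact_force: [-2.3, 5.4, -27.4]
gripper_width: 0.2
grasp_force: 39.4
```

Call:
{"op": "carry_out", "data": {
  "rows": "-16 -2.3 2.5 0;-16 -2.3 -2.5 0;-15 -2.1 -7 0;-12 -1.7 -11 0;-8 -1.2 -14 0;-3.5 -0.5 -16 0"
}}

```text
t: 13.2
eef_pos: [0.5029, 0.0998, 0.0859]
tool_rot: [0.001, 0.652, 0.758, 0.002]
contact_force: [-1.7, 5.5, 3.3]
gripper_width: 0.198
grasp_force: 44.0
```

Call:
{"op": "carry_out", "data": {
  "rows": "1 0.1 -16.5 0;6 0.9 -15.5 0;10 1.5 -13 0;13.5 1.9 -9 0;15.5 2.2 -4.5 0"
}}

```text
t: 13.82
eef_pos: [0.5427, 0.105, 0.0235]
tool_rot: [-0.003, 0.652, 0.758, -0.003]
contact_force: [-9.4, 5.3, -14.8]
gripper_width: 0.195
grasp_force: 42.9
```

Call:
{"op": "carry_out", "data": {
  "rows": "16.5 2.4 0 0;15.5 2.2 5 0;13.5 2 9.5 0;10 1.4 13 0;6 0.8 15.5 0"
}}

```text
t: 14.45
eef_pos: [0.6108, 0.1137, 0.0696]
tool_rot: [0.0, 0.653, 0.757, 0.001]
contact_force: [-2.3, 2.1, -4.9]
gripper_width: 0.196
grasp_force: 43.9
```

```bash
python3 - <<'E'
from fit2 import *
v=np.load("v.npy")
o=get_obs(); print(o["t"],o["eef_pos"],o["contact_force"])
c=read_camera("side"); cv2.imwrite("pics/s5.png",cv2.resize(c["img"][160:290,260:390],None,fx=4.5,fy=4.5))
E
```

```text
14.45 [0.6108 0.1137 0.0696] [-2.3389  2.149  -4.9192]
```

View pics/s5.png

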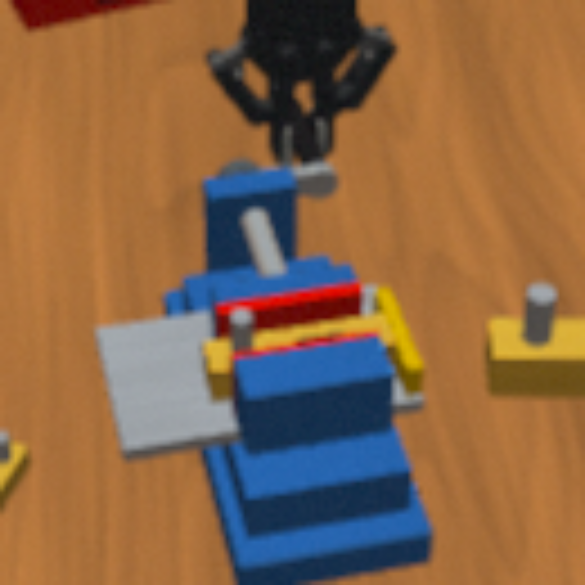

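The side crop shows the jaw about 20 mm nearer, not yet gripping, with the head still at the stop (395,340) and the handle still in the gripper.

Call:
{"op": "carry_out", "data": {
  "rows": "1 0.2 16.5 0;-3.5 -0.6 16 0;-8.5 -1.1 14 0;-12 -1.8 11 0;-14.5 -2.1 7 0;-16 -2.3 2.5 0"
}}

```text
t: 15.25
eef_pos: [0.5522, 0.1058, 0.1326]
tool_rot: [-0.002, 0.652, 0.758, -0.001]
contact_force: [7.0, 8.7, -46.0]
gripper_width: 0.194
grasp_force: 40.2
```

```bash
python3 - <<'E'
from fit2 import *
o=get_obs(); print(o["t"],o["eef_pos"],o["contact_force"])
p=o["eef_pos"]; print("ang",4*np.pi+np.arctan2(-(p[0]-.5567)/np.cos(.143)*1000,(p[2]+.019-.1)*1000))
v=np.load("v.npy")
c=read_camera("side"); cv2.imwrite("pics/s6.png",cv2.resize(c["img"][200:270,280:390],None,fx=6,fy=6,interpolation=cv2.INTER_CUBIC))
E
```

```text
15.25 [0.5522 0.1058 0.1326] [  6.9975   8.7385 -46.0394]
ang 12.653812818558611
```

View pics/s6.png

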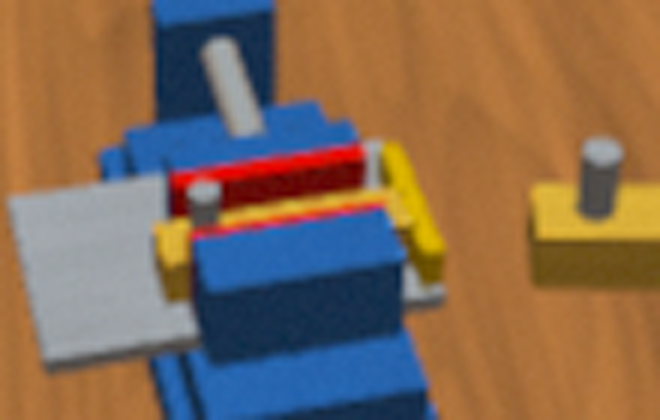

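The side crop shows the jaw about to meet the head, which lies along the fixed jaw, toe at the stop (410,220). I go on a little over one radian.

Call:
{"op": "carry_out", "data": {
  "rows": "-8 -1.1 -3 0;-8 -1.1 -3 0;-7.5 -1 -4 0;-7 -1 -4.5 0;-6 -0.9 -6 0;-5.5 -0.8 -6.5 0;0 0 0 0"
}}

```text
t: 16.18
eef_pos: [0.5138, 0.1012, 0.1102]
tool_rot: [0.001, 0.652, 0.758, 0.001]
contact_force: [-4.3, 4.8, 2.6]
gripper_width: 0.193
grasp_force: 45.0
```

```bash
python3 - <<'E'
from fit2 import *
o=get_obs(); print(o["t"],o["eef_pos"],o["contact_force"])
p=o["eef_pos"]; print("ang",4*np.pi+np.arctan2(-(p[0]-.5567)/np.cos(.143)*1000,(p[2]+.019-.1)*1000))
E
```

```text
16.175 [0.5138 0.1012 0.1102] [-4.3302  4.8143  2.5963]
ang 13.544106614820345
```

Call:
{"op": "carry_out", "data": {
  "rows": "-3.5 -0.5 -5.5 0;-3 -0.4 -6 0;0 0 0 0;0 0 0 0"
}}

```text
t: 16.68
eef_pos: [0.5067, 0.1003, 0.0983]
tool_rot: [0.0, 0.652, 0.758, 0.001]
contact_force: [-7.3, 5.2, 2.1]
gripper_width: 0.198
grasp_force: 45.0
```

Call:
{"op": "carry_out", "data": {
  "rows": "0 0 0 0;0 0 0 0;0 0 0 0",
  "claw": 55
}}

```text
t: 17.05
eef_pos: [0.5082, 0.0983, 0.0973]
tool_rot: [0.001, 0.653, 0.757, 0.0]
contact_force: [-0.4, -0.1, 0.3]
gripper_width: 0.646
grasp_force: 0.0
```

Call:
{"op": "carry_out", "data": {
  "rows": "0 0 20 0;0 0 30 0;0 0 40 0;0 0 40 0;0 0 40 0;0 -30 40 0;0 -40 0 0;0 -40 0 0;0 0 0 0"
}}

```text
t: 18.18
eef_pos: [0.5075, -0.0147, 0.3078]
tool_rot: [0.001, 0.655, 0.756, -0.0]
contact_force: [-0.2, 0.2, 0.6]
gripper_width: 0.648
grasp_force: 0.0
```

```bash
python3 - <<'E'
from fit2 import *
v=np.load("v.npy")
o=get_obs(); print(o["t"],o["eef_pos"],o["contact_force"])
c=read_camera("side"); a=cv2.resize(c["img"][180:270,280:390],None,fx=5,fy=5,interpolation=cv2.INTER_CUBIC)
c=read_camera("wrist"); b=c["img"][:,120:520]
b=cv2.resize(b,None,fx=450/400,fy=450/400)[:,:249*2-0][:, :250*1+0] if 0 else c["img"][100:400,180:430][:, :250]
b=cv2.copyMakeBorder(b,0,150,0,0,cv2.BORDER_CONSTANT)
cv2.imwrite("pics/s7.png",np.hstack([a,b]))
E
```

```text
18.175 [ 0.5075 -0.0147  0.3078] [-0.2415  0.2126  0.5695]
```

View pics/s7.png

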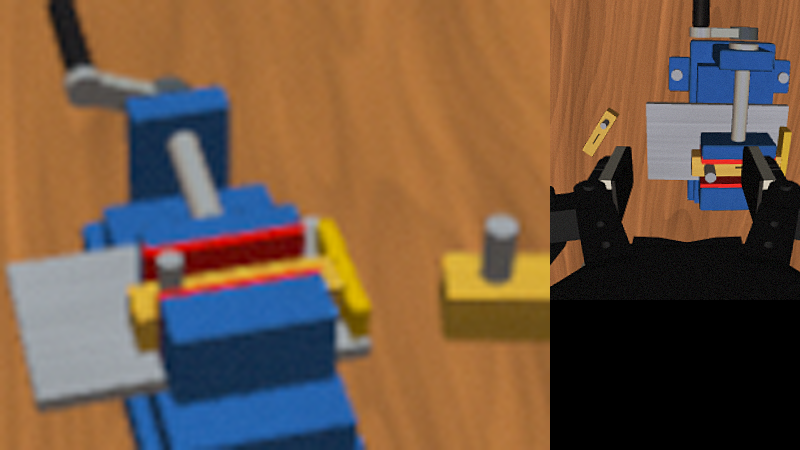

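The last crop shows the red liner pressed against the head and the head lying along the fixed jaw with its toe at the yellow stop (345,290). The heel corner is at the same side-camera column (306) as after the push. The crank stands at about 13.77 rad, and the robot is clear.

```bash
python3 -c "
from station import *
print(hand_in())"
```

```text
the job is handed in; nothing more can be done
None
```

I handed the job in at about 18 s: the putter head is at the stop and clamped square, at an estimated 35–40 N (from the crank angle, not measured), and the robot is clear; no verdict came back.

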